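Transfer sample jars from shaker rack to analyser tray in order

TASK

The four unlabelled sample jars in the steel rack look alike, so only their place in the row says which sample is which. Move them all, one at a time, into the white tray in the same order: the jar nearest the steel rack's handle goes into the bay nearest the tray's handle, the next jar into the next bay, and so on to the far end. The jars are glass: stand each one upright on the floor of its bay without dropping it or tipping it over, and leave the bottles and the beaker on the bench where they are.

Things in the scene. Friction and masses are not known exactly. Their poses are not given: they have to be found in the camera images.
- jar1: Sample jar that starts first: nearest the handle of the steel rack. All four jars look the same: amber glass, round, straight-sided, body 40 mm in diameter, white screw cap 41 mm in diameter and 22 mm high, 88 mm high in all (the cap spans 66 to 88 mm above the jar's bottom), 0.10 to 0.17 kg. Origin: centre of the underside; z up along the jar's axis.
- jar2: Sample jar that starts second from the handle of the steel rack. All four jars look the same: amber glass, round, straight-sided, body 40 mm in diameter, white screw cap 41 mm in diameter and 22 mm high, 88 mm high in all (the cap spans 66 to 88 mm above the jar's bottom), 0.10 to 0.17 kg. Origin: centre of the underside; z up along the jar's axis.
- jar3: Sample jar that starts third from the handle of the steel rack. All four jars look the same: amber glass, round, straight-sided, body 40 mm in diameter, white screw cap 41 mm in diameter and 22 mm high, 88 mm high in all (the cap spans 66 to 88 mm above the jar's bottom), 0.10 to 0.17 kg. Origin: centre of the underside; z up along the jar's axis.
- jar4: Sample jar that starts fourth: farthest from the handle of the steel rack. All four jars look the same: amber glass, round, straight-sided, body 40 mm in diameter, white screw cap 41 mm in diameter and 22 mm high, 88 mm high in all (the cap spans 66 to 88 mm above the jar's bottom), 0.10 to 0.17 kg. Origin: centre of the underside; z up along the jar's axis.
- steel_rack: Fixed steel wire rack, 240 x 65 mm, any yaw, holding the jars at the start. One row of four bays along x, centres at x = +90, +30, -30, -90 mm (y = 0), each jar within 5 mm of its centre. A loop handle with a black grip sticks out 40 mm beyond the +x end. Bay floor 9 mm, rails 30 mm above the bench; 55 mm (x) by 60 mm (y) free in a bay. Origin: centre of the underside, on the bench; z up.
- white_tray: Fixed white plastic tray, 251 x 67 mm, any yaw, empty at the start. One row of four open bays along x, centres at x = +93, +31, -31, -93 mm (y = 0). Its handle, a flat grey pull tab, sticks out 38 mm beyond the +x end. Bay floor 6 mm, tops of the 3 mm walls 28 mm above the bench; a bay is 59 mm (x) by 61 mm (y) inside. Origin: centre of the underside, on the bench; z up.
- reagent_bottle: Bystander: round amber glass bottle with a blue cap, 68 mm in diameter, 135 mm high, standing loose on the far side of the bench. Origin: centre of the underside.
- white_bottle: Bystander: round white plastic bottle with a black cap, 62 mm in diameter, 132 mm high, standing loose on the far side of the bench. Origin: centre of the underside.
- beaker: Bystander: empty clear glass beaker, 68 mm in diameter at the rim, 85 mm high, standing loose on the far side of the bench. Origin: centre of the underside.
Mind the look-alikes: they are no part of the job. What is shaped like the jar3 but yellow is not meant. What is shaped like the jar2 but purple is not meant.

How it is judged:
At the end, for the whole second after the job is handed in: Every jar stands in its own bay of the white tray, in the same order counted from the handles as in the steel rack: within 12 mm of the bay's centre along each tray axis, on the bay floor (height within 4 mm), upright within 0.1 rad, released and at rest (x of jar1 in the frame of white_tray between 0.081 and 0.105 m and y of jar1 in the frame of white_tray between -0.012 and 0.012 m and z of jar1 in the frame of white_tray between 0.002 and 0.01 m and angle between each of jar1, jar2, jar3, jar4's own z axis and vertical below 0.1 rad and linear speed of each of jar1, jar2, jar3, jar4 below 0.02 m/s and angular speed of each of jar1, jar2, jar3, jar4 below 0.3 rad/s and x of jar2 in the frame of white_tray between 0.019 and 0.043 m and y of jar2 in the frame of white_tray between -0.012 and 0.012 m and z of jar2 in the frame of white_tray between 0.002 and 0.01 m and x of jar3 in the frame of white_tray between -0.043 and -0.019 m and y of jar3 in the frame of white_tray between -0.012 and 0.012 m and z of jar3 in the frame of white_tray between 0.002 and 0.01 m and x of jar4 in the frame of white_tray between -0.105 and -0.081 m and y of jar4 in the frame of white_tray between -0.012 and 0.012 m and z of jar4 in the frame of white_tray between 0.002 and 0.01 m); the robot touches nothing.
It fails at once if a jar is dropped: it falls free, held by nothing, faster than 0.7 m/s (a fall of about 25 mm) ((contact force between the fingers and jar1 below 0.3 N and linear speed of jar1 above 0.7 m/s) or (contact force between the fingers and jar2 below 0.3 N and linear speed of jar2 above 0.7 m/s) or (contact force between the fingers and jar3 below 0.3 N and linear speed of jar3 above 0.7 m/s) or (contact force between the fingers and jar4 below 0.3 N and linear speed of jar4 above 0.7 m/s)).
It fails at once if a jar tips over (more than 45 degrees) (angle between any of jar1, jar2, jar3, jar4's own z axis and vertical above 0.785 rad).
It fails at once if a bystander (amber reagent bottle, white bottle, beaker) is moved by more than 20 mm (distance of any of reagent_bottle, white_bottle, beaker from where it was at the start of the episode above 0.02 m).
It also fails if it takes over 115 s, if anything falls off the work surface, if the arm or the gripper's body presses on something with over 40 N, if the wrist force passes 120 N, or if a joint passes its speed limit or range.

ROBOT

A 6-joint arm with a two-finger parallel gripper is mounted at the origin on the work surface. World frame = base frame: x ahead of the robot, y to its left, z up, the work surface at z = 0. Lengths are in m, angles in rad, forces in N, time in s.
With the tool pointing down it reaches from about 0.425 to 0.95 m from the base axis. Payload 3.5 kg.
Tool frame: the origin (TCP) lies midway between the tips of the shut fingers; the grasp point (between the pads) lies 19 mm behind it; x points along the fingers, z is the direction in which the jaws open and shut, and the axes are right-handed (so a half turn about x gives the same grasp; the last joint's range is limited). The gripper opens to 85 mm and grips with 20 to 120 N. Pads are 22 mm wide; open, the fingers measure 114 mm over their backs; the gripper's body (76 mm by 85 mm) begins 54 mm behind the grasp point. The pads swing forward as they close: fully open they stand 13 mm farther back than shut.
Start: joints at [1.183, 0.286, 1.577, -0, 1.279, -0.15], TCP at [0.159, 0.656, 0.198] pointing down, gripper open.
Joint ranges: [-2.77, 2.77], [-0.9, 2.22], [0.21, 2.48], [-1.53, 4.67], [0.24, 2.81], [-2.84, 2.84]. Speed limits (rad/s): [2.79, 2.79, 3.14, 3.14, 3.14, 3.14].

INTERFACE

Orientations are given as a unit quaternion [x, y, z, w].
In Python, from plant import readout, eyes, ctrl gives the robot as it stands.
- The arm moves only by the tool move_arm, never from a script. Its argument "commands" is a list of rows, each a list of 7 numbers: the turn, a rotation vector about the world's x, y, z in rad, then the shift along the world's x, y, z in mm, then the closure in counts, from 0 (fully open) to 255 (shut). A call has 1 to 12 rows; each row is the pose to reach, as a shift and turn from the pose measured when the call began; what a row does not reach only later rows make up. A row lasts 1/10 s, in which the tool goes at most 50 mm and 8.59 degrees, less where a joint would pass 70% of its speed; a pose out of reach is approached as far as the arm can. A call with a gripper value outside its range is refused whole. The fingers move at their own pace and stop on an object; "newtons" is the grip in N (left out, the last holds). Time passes only in rows, so rows that repeat a pose let the fingers close. It gives the time, the measured TCP pose, the force and the opening at its end, in the units of the state.
- readout.get_state(): the state, without advancing time (a new reading comes with each control period).
- eyes.read_camera(name): name is "scene" or "top"; returns a dict with "color" (420x560x3 uint8, red, green, blue), "depth" (420x560 float32, m along the optical axis (not along the pixel's ray), 0 where there is no reading), "K" (3x3 intrinsics, pixels), "eye" and "attitude" of the camera in the world. Camera axes: x right, y down, z forward; pixel columns grow to the right and rows downward; lengths in m; the calibration is good to about 2 mm. A picture is of the moment at which its call begins.
- ctrl.sign_off(): hands the job in, once; it reports no verdict.
The state is a dict: "time": time; "qpos": joint angles; "dq": joint speeds; "joint_efforts": joint torques, N m; "eef_pos": TCP position; "tcp_rot": TCP orientation; "contact_force": force on the tool from outside, world axes, zero at the start; "wrist_torque": the same for the moment, N m; "opening": opening from 0.0 (shut) to 1.0 (fully open).
Only numpy, scipy, OpenCV 4.12 (cv2) and the standard library are available. Lean on these libraries where they do the work, as an engineer would, in place of code of your own. Each camera call takes 0.05 s, during which the arm holds its last target.

## Working session

There is one attempt and no reset: what is moved stays moved. The work goes in short steps, Python scripts to look and compute and a tool call to move; the robot and the scene stay as the last step left them, time stands still between calls to the robot, and variables do not carry over. Pictures are saved under pics/ and viewed, and the job is handed in when it is done.

Besides the shell and the picture viewer there is one more tool, called after "Emit:" by a JSON object that holds its "api" and its "payload", one argument or row to a line. move_arm: Moves the arm, as the interface text tells. Its arguments: {"type":"object","properties":{"commands":{"type":"array"},"newtons":{"type":"number"}},"required":["commands"]}

```bash
ls; mkdir -p pics; python3 - <<'E'
from plant import readout, eyes
import cv2,numpy as np
print(readout.get_state())
for n in("scene","top"):
    r=eyes.read_camera(n)
    cv2.imwrite(f"pics/{n}0.png",r["color"][:,:,::-1]); np.savez(f"{n}0.npz",**r)
    print(n,r["K"],r["eye"],r["attitude"])
E
```

```text
pics
{'time': 0.0, 'qpos': array([ 1.18298000e+00,  2.87152616e-01,  1.57814846e+00,  5.63172142e-06,
        1.27863033e+00, -1.50031010e-01]), 'dq': array([-0.00113709,  0.00059237, -0.00098944,  0.00076021, -0.00123797,
        0.00043635]), 'joint_efforts': array([ 3.65983169e-04, -4.05970180e+01, -2.92630470e+01, -1.26478485e-04,
        5.83541987e-03,  4.62123396e-06]), 'eef_pos': array([0.15870818, 0.65532697, 0.19667144]), 'tcp_rot': array([-0.43756983,  0.55649661,  0.4367565 ,  0.55505669]), 'contact_force': array([-0.59928946,  0.68111108, -0.93276605]), 'wrist_torque': array([0.04849486, 0.01695087, 0.02199585]), 'opening': 0.9996484251642418}
scene [[415.58931127   0.         282.54492521]
 [  0.         415.58931127 216.31470568]
 [  0.           0.           1.        ]] [ 1.23057782 -0.29049136  0.60573588] [ 0.75949039  0.4791898  -0.22954041 -0.37531678]
top [[526.87773805   0.         285.7802971 ]
 [  0.         526.87773805 207.74889311]
 [  0.           0.           1.        ]] [0.34195471 0.02867352 1.33734726] [ 0.71192283 -0.69645364  0.0666797  -0.06059731]
```

View pics/top0.png

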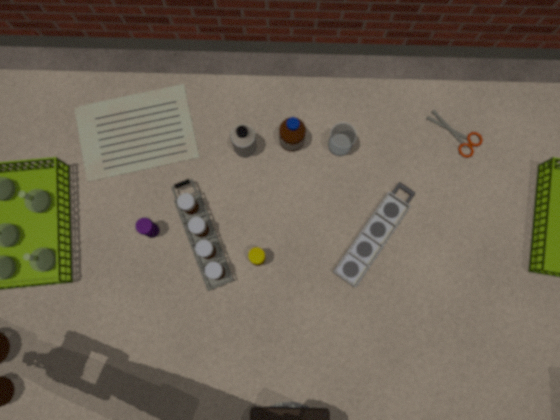

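View pics/scene0.png

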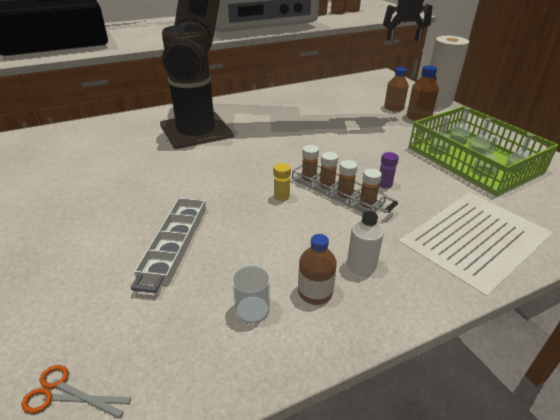

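```bash
python3 - <<'E'
import cv2,numpy as np
t=cv2.imread("pics/top0.png");s=cv2.imread("pics/scene0.png")
a=cv2.resize(t[175:295,130:280],None,fx=5,fy=5,interpolation=cv2.INTER_CUBIC)
b=cv2.resize(t[175:295,325:425],None,fx=5,fy=5,interpolation=cv2.INTER_CUBIC)
c=cv2.resize(s[135:220,265:405],None,fx=5,fy=5,interpolation=cv2.INTER_CUBIC)
d=cv2.resize(s[190:300,120:220],None,fx=5,fy=5,interpolation=cv2.INTER_CUBIC)
for n,i in zip("abcd",(a,b,c,d)): cv2.imwrite(f"pics/crop_{n}.png",i)
E
```

```text
(no output)
```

View pics/crop_a.png

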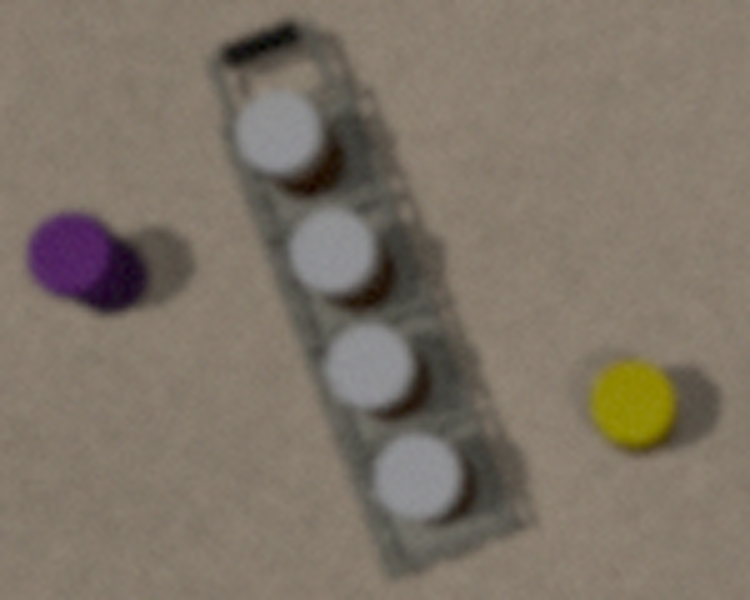

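View pics/crop_b.png

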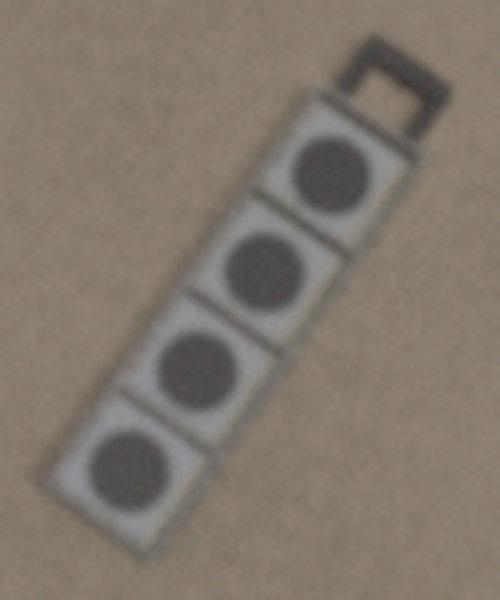

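View pics/crop_c.png

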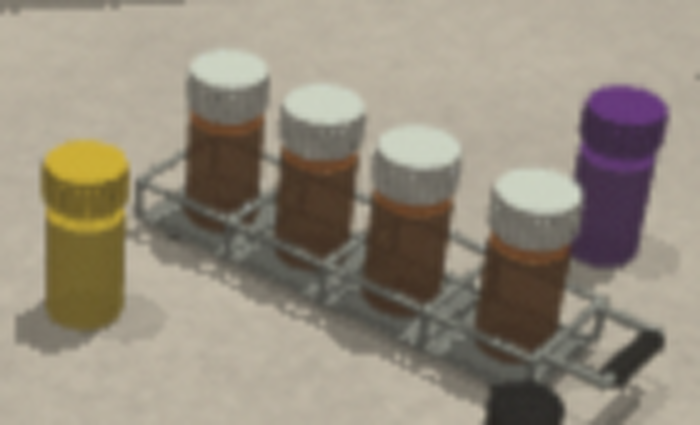

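View pics/crop_d.png

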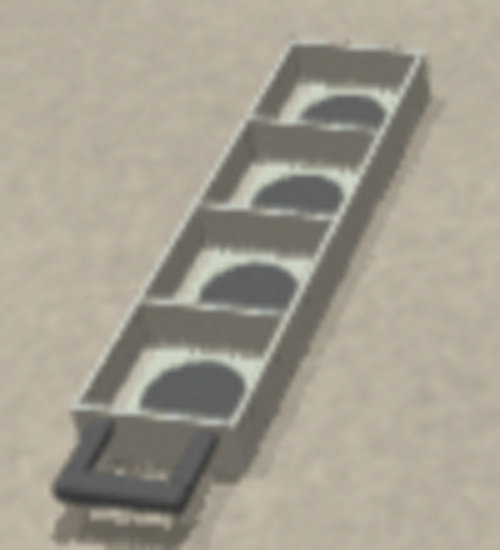

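Jars (top crop): white caps at about (186,201), (196,225), (204,248), (213,270), with jar1 next to the black grip at (182,184). The purple (144,226) and yellow (256,255) look-alikes stand outside the rack and are excluded. Tray bay discs: bay 1, by the grey tab (403,193), is at (391,210), running to bay 4 at (350,269).

```bash
cat > h.py <<'E'
import numpy as np
from scipy.spatial.transform import Rotation as R
def ray(r,uv):
    K=r["K"];d=np.linalg.inv(K)@np.array([*uv,1.]);M=R.from_quat(r["attitude"]).as_matrix()
    return r["eye"],M@d
def atz(r,uv,z):
    e,d=ray(r,uv);return e+d*(z-e[2])/d[2]
def tri(a,ua,b,ub):
    e1,d1=ray(a,ua);e2,d2=ray(b,ub)
    A=np.c_[d1,-d2];s=np.linalg.lstsq(A,e2-e1,rcond=None)[0]
    p,q=e1+d1*s[0],e2+d2*s[1];return (p+q)/2,np.linalg.norm(p-q)
def dep(r,uv):
    e,d=ray(r,uv);u,v=np.round(uv).astype(int);return e+d*np.median(r["depth"][v-1:v+2,u-1:u+2])
def cr(p,off): return (np.array(p)+.5)/5-.5+np.array(off)
E
python3 - <<'E'
from h import *
np.set_printoptions(precision=4,suppress=True)
t=np.load("top0.npz");s=np.load("scene0.npz")
ja=[cr(p,(130,175)) for p in [(280,133),(334,252),(371,367),(418,477)]]
js=[cr(p,(265,135)) for p in [(537,192),(418,148),(323,105),(229,72)]]
J=[]
for a,b in zip(ja,js):
    print("jar",*tri(t,a,s,b),"depth",dep(t,a),dep(s,b),atz(t,a,.097)); J.append(atz(t,a,.097)[:2])
ba=[cr(p,(325,175)) for p in [(332,175),(264,272),(197,371),(129,471)]]
B=[]
for a in ba: print("bay",dep(t,a),atz(t,a,.006)); B.append(atz(t,a,.006)[:2])
# tray corners rim: handle-left, handle-right(top crop b); scene crop d
for a,b in [((318,94),(238,424)),((415,155),(77,412)),((47,482),(425,57)),((148,558),(294,43))]:
    a=cr(a,(325,175));
    b=cr(b,(120,190));print("rim",*tri(t,a,s,b),atz(t,a,.028),atz(s,b,.028))
for n,P in(("J",J),("B",B)):
    P=np.array(P);v=P[0]-P[3];print(n,np.linalg.norm(np.diff(P,axis=0),axis=1),np.degrees(np.arctan2(v[1],v[0])),np.hypot(*P.T),P.mean(0))
print("bystander",[dep(s,p) for p in [(320,243),(370,218),(252,290)]])
from plant import readout
x=R.from_quat(readout.get_state()["tcp_rot"]).as_matrix();print(x)
E
```

```text
jar [0.5794 0.2615 0.0944] 0.0012788763460800034 depth [0.5786 0.2606 0.0963] [0.5832 0.259  0.0973] [0.5785 0.2604 0.097 ]
jar [0.5223 0.2327 0.0945] 0.0014282816287775632 depth [0.5217 0.2319 0.0959] [0.5251 0.2315 0.0964] [0.5216 0.2317 0.097 ]
jar [0.4678 0.2124 0.0948] 0.001291842558094325 depth [0.4673 0.2115 0.097 ] [0.4703 0.2115 0.0964] [0.4673 0.2115 0.097 ]
jar [0.4166 0.1878 0.0934] 0.000795285670282637 depth [0.4162 0.187  0.0973] [0.4233 0.1843 0.0976] [0.4162 0.187  0.097 ]
bay [ 0.5862 -0.2511  0.0053] [ 0.586 -0.251  0.006]
bay [ 0.535  -0.2155  0.0054] [ 0.5349 -0.2154  0.006 ]
bay [ 0.4835 -0.181   0.0048] [ 0.4834 -0.1809  0.006 ]
bay [ 0.4321 -0.1462  0.0067] [ 0.4321 -0.1463  0.006 ]
rim [ 0.6254 -0.2401  0.0213] 0.0023424748727903606 [ 0.6237 -0.2398  0.028 ] [ 0.6328 -0.2395  0.028 ]
rim [ 0.5942 -0.2921  0.0218] 0.0037586183485618105 [ 0.5933 -0.2887  0.028 ] [ 0.6002 -0.2938  0.028 ]
rim [ 0.4249 -0.102   0.0237] 0.002378053923347833 [ 0.4243 -0.1027  0.028 ] [ 0.4313 -0.1023  0.028 ]
rim [ 0.3882 -0.1539  0.0238] 0.0012880925336402204 [ 0.3882 -0.1527  0.028 ] [ 0.3939 -0.1555  0.028 ]
J [0.0638 0.058  0.0566] 24.344592042878013 [0.6344 0.5707 0.5129 0.4563] [0.4959 0.2226]
B [0.0623 0.062  0.0618] -34.22910196881443 [0.6375 0.5766 0.5161 0.4562] [ 0.5091 -0.1984]
bystander [array([0.7799, 0.0045, 0.1343]), array([0.7557, 0.1256, 0.1314]), array([ 0.7323, -0.1057,  0.0206])]
[[-0.0009 -0.9719  0.2356]
 [-0.0021  0.2356  0.9719]
 [-1.      0.0004 -0.0022]]
```

Emit:
{"api": "move_arm", "payload": {
  "commands": [
    [0,0,0.05,30,-28,0,0],
    [0,0,0.1,65,-61,0,0],
    [0,0,0.16,105,-99,0,0],
    [0,0,0.22,145,-137,0,0],
    [0,0,0.29,185,-174,0,0],
    [0,0,0.36,225,-212,0,0],
    [0,0,0.42,265,-250,0,0],
    [0,0,0.48,305,-287,0,0],
    [0,0,0.54,345,-325,0,0],
    [0,0,0.6,380,-358,0,0],
    [0,0,0.64,405,-381,0,0],
    [0,0,0.661,420,-395,0,0]
  ],
  "newtons": 40
}}

```text
time: 1.3
eef_pos: [0.5803, 0.2578, 0.1961]
tcp_rot: [0.594, -0.385, -0.593, -0.383]
contact_force: [0.6, 1.2, 0.6]
opening: 1.0
```

```bash
cat > st.py <<'E'
from h import *
from plant import readout
np.set_printoptions(precision=4,suppress=True)
s=readout.get_state();M=R.from_quat(s["tcp_rot"]).as_matrix()
print(s["time"],s["eef_pos"],"jaw",np.degrees(np.arctan2(M[1,2],M[0,2])),"xax",M[:,0],s["contact_force"],s["opening"],s["qpos"])
E
python3 st.py; python3 - <<'E'
from h import *
t=np.load("top0.npz")
for p in [cr((72,255),(130,175)),cr((634,404),(130,175))]:print(atz(t,p,.088))
E
```

```text
1.3 [0.5803 0.2578 0.1961] jaw 114.21668441110299 xax [ 0.     -0.0026 -1.    ] [0.5889 1.1804 0.6156] 1.0002021557327665 [ 0.2597  0.2017  1.6815 -0.0027  1.259  -1.7329]
[0.51862048 0.35799094 0.088     ]
[0.45336285 0.0874974  0.088     ]
```

Emit:
{"api": "move_arm", "payload": {
  "commands": [
    [0,0,0,-1,3,-25,0],
    [0,0,0,-1,3,-60,0],
    [0,0,0,-1,3,-90,0],
    [0,0,0,-1,3,-115,0],
    [0,0,0,-1,3,-128,0],
    [0,0,0,-1,3,-134,0],
    [0,0,0,-1,3,-134,0]
  ]
}}

```text
time: 2.0
eef_pos: [0.5791, 0.2609, 0.0618]
tcp_rot: [0.594, -0.385, -0.593, -0.383]
contact_force: [0.2, -0.1, 0.3]
opening: 1.002
```

```bash
cat > pic.py <<'E'
import sys,cv2,numpy as np
from plant import eyes
n=sys.argv[1]
a=eyes.read_camera("top");np.savez(f"top_{n}.npz",**a);x0,x1=map(int,sys.argv[2:4])
b=eyes.read_camera("scene");np.savez(f"scene_{n}.npz",**b)
A=cv2.resize(a["color"][150:310,x0:x0+160,::-1],(400,400),interpolation=cv2.INTER_CUBIC)
B=cv2.resize(b["color"][110:310,x1:x1+200,::-1],(400,400),interpolation=cv2.INTER_CUBIC)
cv2.imwrite(f"pics/{n}.png",np.hstack([A,B]))
E
python3 st.py; python3 pic.py pre1 130 240
```

```text
2.0 [0.5791 0.2609 0.0618] jaw 114.22150525983864 xax [-0.0007 -0.0028 -1.    ] [ 0.223  -0.0907  0.3127] 1.002038319874674 [ 0.2648  0.3408  1.7729 -0.0029  1.0293 -1.7272]
```

View pics/pre1.png

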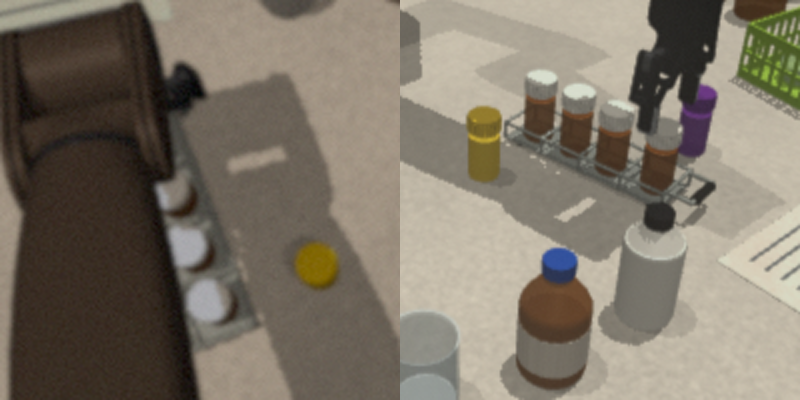

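The fingers straddle jar1's cap (scene panel ~(660,140)) with the black grip at (705,192) next to it, and everything else is clear. Next I close and lift slightly.

Emit:
{"api": "move_arm", "payload": {
  "commands": [
    [0,0,0,0,0,0,255],
    [0,0,0,0,0,0,255],
    [0,0,0,0,0,0,255],
    [0,0,0,0,0,0,255],
    [0,0,0,0,0,0,255],
    [0,0,0,0,0,0,255],
    [0,0,0,0,0,0,255],
    [0,0,0,0,0,0,255]
  ],
  "newtons": 40
}}

```text
time: 2.9
eef_pos: [0.5819, 0.2626, 0.0666]
tcp_rot: [0.595, -0.383, -0.592, -0.386]
contact_force: [-1.6, 1.6, 7.8]
opening: -0.003
```

```bash
python3 st.py; python3 pic.py cl1 130 240
```

```text
2.9 [0.5819 0.2626 0.0666] jaw 114.2078548469495 xax [ 0.0064  0.0008 -1.    ] [-1.6385  1.5571  7.7872] -0.002801972370177708 [ 0.2656  0.3368  1.7682 -0.0011  1.0302 -1.7272]
```

View pics/cl1.png

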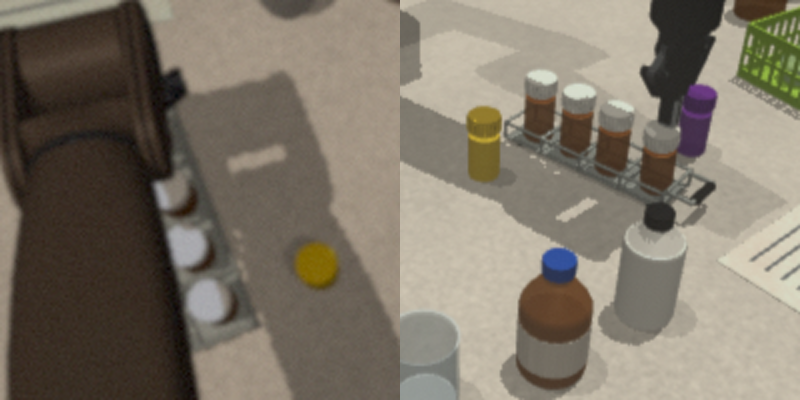

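The fingers shut fully, so the grasp missed. I'll check before doing anything else.

```bash
python3 - <<'E'
from h import *
import cv2
from plant import readout
p=readout.get_state()["eef_pos"]
for n in ("pre1","cl1"):
    r=np.load(f"scene_{n}.npz");M=R.from_quat(r["attitude"]).as_matrix()
    q=np.array([0.5791,0.2609,0.0618]) if n=="pre1" else p
    I=r["color"][:,:,::-1].copy()
    I=cv2.resize(I[100:240,320:460],None,fx=4,fy=4,interpolation=cv2.INTER_CUBIC)
    for k,z in ((0,(0,0,255)),(0.1,(0,255,0))):
        c=M.T@(q+[0,0,k]-r["eye"]);u=r["K"]@c;u=u[:2]/u[2];print(n,k,u)
        cv2.circle(I,tuple(int(v) for v in ((u-[320,100]+.5)*4)),4,z,-1)
    cv2.imwrite(f"pics/dbg_{n}.png",I)
    d=r["depth"][100:240,320:460]
cv2.imwrite("pics/dbg.png",cv2.resize(np.hstack([cv2.imread(f"pics/dbg_{n}.png") for n in("pre1","cl1")]),(800,400)))
E
```

```text
pre1 0 [369.50490754 184.75648516]
pre1 0.1 [375.75136262 147.23370339]
cl1 0 [371.08509421 183.48482948]
cl1 0.1 [377.46624746 145.69923135]
```

View pics/dbg.png

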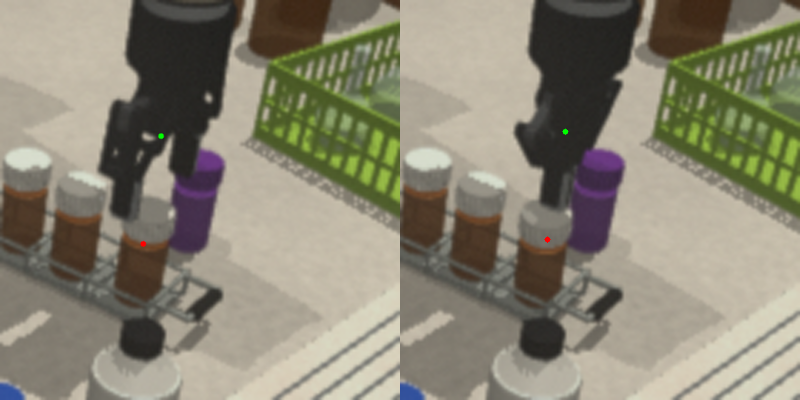

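```bash
python3 - <<'E'
from h import *
np.set_printoptions(precision=3,suppress=True)
for n in("pre1","cl1"):
    r=np.load(f"scene_{n}.npz");t=np.load("scene0.npz");e=r["eye"];M=R.from_quat(r["attitude"]).as_matrix();K=r["K"]
    d=r["depth"];v,u=np.mgrid[0:420,0:560]
    P=np.stack([(u-K[0,2])/K[0,0],(v-K[1,2])/K[1,1],np.ones_like(u)],-1)*d[...,None]@M.T+e
    c=r["color"].astype(int).max(-1)
    m=(np.abs(d-t["depth"])>.015)&(d>0)&(c<75)&(u>320)&(u<420)&(v<200)&(P[...,2]<0.2)&(P[...,2]>0.03)
    Q=P[m];print(n,len(Q))
    for z in np.arange(.07,.2,.01):
        q=Q[(Q[:,2]>=z)&(Q[:,2]<z+.01)]
        if len(q): print("%.2f"%z,len(q),"min",q.min(0),"max",q.max(0),"med",np.median(q,0))
    # cap-top
    for p in [(370,172),(371,176),(371,178),(371,182)]: print(p,P[p[1],p[0]],r["color"][p[1],p[0]])
E
```

```text
pre1 844
0.07 1 min [0.537 0.348 0.072] max [0.537 0.348 0.072] med [0.537 0.348 0.072]
0.10 1 min [0.565 0.302 0.109] max [0.565 0.302 0.109] med [0.565 0.302 0.109]
0.11 39 min [0.556 0.209 0.11 ] max [0.61  0.308 0.12 ] med [0.568 0.3   0.116]
0.12 63 min [0.554 0.207 0.12 ] max [0.612 0.306 0.13 ] med [0.573 0.296 0.125]
0.13 61 min [0.555 0.208 0.13 ] max [0.61  0.306 0.14 ] med [0.572 0.297 0.135]
0.14 55 min [0.555 0.207 0.14 ] max [0.611 0.31  0.15 ] med [0.568 0.298 0.144]
0.15 59 min [0.56  0.194 0.15 ] max [0.621 0.326 0.16 ] med [0.607 0.224 0.157]
0.16 122 min [0.558 0.189 0.16 ] max [0.623 0.328 0.17 ] med [0.607 0.209 0.165]
0.17 121 min [0.555 0.191 0.17 ] max [0.622 0.329 0.18 ] med [0.602 0.233 0.175]
0.18 144 min [0.555 0.191 0.18 ] max [0.622 0.327 0.19 ] med [0.604 0.237 0.185]
0.19 150 min [0.565 0.193 0.19 ] max [0.62  0.326 0.2  ] med [0.604 0.242 0.195]
(370, 172) [0.577 0.258 0.097] [128 124 114]
(371, 176) [0.593 0.249 0.097] [127 123 113]
(371, 178) [0.594 0.249 0.092] [118 114 105]
(371, 182) [0.596 0.25  0.083] [113 111 102]
cl1 682
0.07 1 min [0.537 0.3
[... 339 characters left out ...]
6 0.274 0.14 ] med [0.592 0.257 0.133]
0.14 42 min [0.573 0.231 0.142] max [0.607 0.286 0.15 ] med [0.596 0.263 0.147]
0.15 71 min [0.577 0.225 0.15 ] max [0.61  0.303 0.16 ] med [0.595 0.253 0.154]
0.16 88 min [0.575 0.214 0.16 ] max [0.613 0.308 0.17 ] med [0.597 0.251 0.167]
0.17 93 min [0.572 0.207 0.17 ] max [0.616 0.313 0.18 ] med [0.599 0.253 0.175]
0.18 126 min [0.57  0.202 0.18 ] max [0.619 0.317 0.19 ] med [0.602 0.242 0.185]
0.19 136 min [0.563 0.203 0.19 ] max [0.617 0.317 0.2  ] med [0.603 0.242 0.194]
(370, 172) [0.58  0.255 0.099] [102 100  93]
(371, 176) [0.593 0.249 0.097] [128 124 115]
(371, 178) [0.598 0.246 0.095] [129 126 115]
(371, 182) [0.602 0.245 0.088] [112 109 100]
```

The depth images show a discrepancy. The closed tips really stand at z≈0.098, on top of the cap, while eef_pos says 0.067. The open tips are at 0.109, where 0.075 was expected. So the reported TCP z is about 32 mm lower than the real tips. The x and y agree. I'll raise the arm, open, and recheck the offset.

Emit:
{"api": "move_arm", "payload": {
  "commands": [
    [0,0,0,0,0,15,255],
    [0,0,0,-2,-1,45,255],
    [0,0,0,-2,-1,65,0],
    [0,0,0,-2,-1,65,0],
    [0,0,0,-2,-1,65,0],
    [0,0,0,-2,-1,65,0],
    [0,0,0,-2,-1,65,0],
    [0,0,0,-2,-1,65,0]
  ]
}}

```text
time: 3.8
eef_pos: [0.5792, 0.2613, 0.1301]
tcp_rot: [0.595, -0.383, -0.593, -0.385]
contact_force: [-0.1, 1.0, 0.8]
opening: 0.993
```

```bash
python3 st.py; python3 pic.py up1 130 240; cat > tips.py <<'E'
import sys
from h import *
np.set_printoptions(precision=3,suppress=True)
r=np.load(sys.argv[1]);t=np.load("scene0.npz");M=R.from_quat(r["attitude"]).as_matrix();K=r["K"]
d=r["depth"];v,u=np.mgrid[0:420,0:560]
P=np.stack([(u-K[0,2])/K[0,0],(v-K[1,2])/K[1,1],np.ones_like(u)],-1)*d[...,None]@M.T+r["eye"]
x,y=map(float,sys.argv[2:4])
m=(np.abs(d-t["depth"])>.03)&(d>0)&(r["color"].max(-1)<75)&(np.hypot(P[...,0]-x,P[...,1]-y)<.09)&(P[...,2]<.25)
Q=P[m]
for z in np.arange(.05,.22,.01):
    q=Q[(Q[:,2]>=z)&(Q[:,2]<z+.01)]
    if len(q)>2: print("%.2f"%z,len(q),q.min(0),q.max(0))
E
python3 tips.py scene_up1.npz .58 .26
python3 - <<'E'
from h import *
r=np.load("scene_up1.npz")
I=r["color"]
import cv2
cv2.imwrite("pics/up1c.png",cv2.resize(I[100:220,310:450,::-1],None,fx=5,fy=5,interpolation=cv2.INTER_CUBIC))
E
```

```text
3.8 [0.5792 0.2613 0.1301] jaw 114.20360009647129 xax [ 0.004   0.0001 -1.    ] [-0.1427  1.0459  0.8112] 0.9934198793132459 [ 0.2648  0.2595  1.7381 -0.001   1.1401 -1.728 ]
0.17 4 [0.556 0.3   0.178] [0.563 0.302 0.18 ]
0.18 51 [0.556 0.208 0.18 ] [0.609 0.306 0.19 ]
0.19 69 [0.555 0.208 0.19 ] [0.61  0.305 0.2  ]
0.20 73 [0.554 0.208 0.2  ] [0.611 0.307 0.21 ]
0.21 57 [0.552 0.208 0.21 ] [0.614 0.311 0.22 ]
```

View pics/up1c.png

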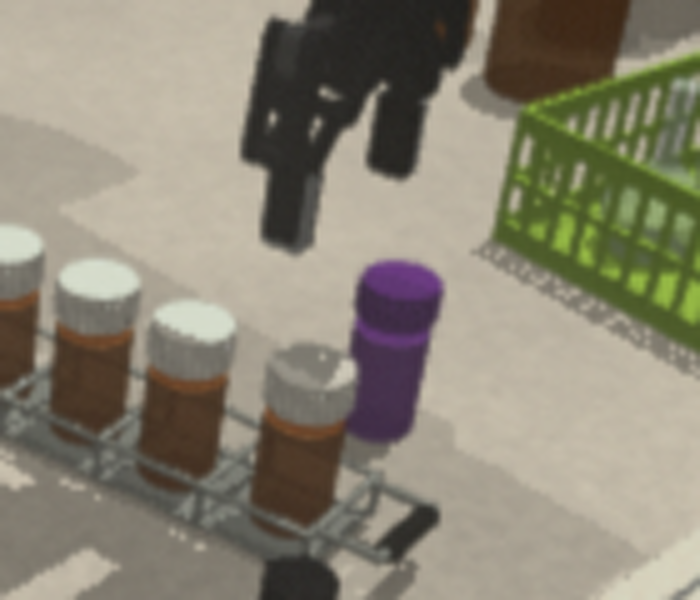

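Jar1 is still upright. The open tips measure 0.178 against 0.130 reported, so the bias is about 35 mm. I'll descend to a reported z of about 0.025, which puts the real pads at about 0.085 on the cap.

Emit:
{"api": "move_arm", "payload": {
  "commands": [
    [0,0,0,0,0,-25,0],
    [0,0,0,0,0,-55,0],
    [0,0,0,0,0,-80,0],
    [0,0,0,0,0,-98,0],
    [0,0,0,0,0,-105,0],
    [0,0,0,0,0,-105,0],
    [0,0,0,0,0,-105,255],
    [0,0,0,0,0,-105,255],
    [0,0,0,0,0,-105,255],
    [0,0,0,0,0,-105,255],
    [0,0,0,0,0,-105,255],
    [0,0,0,0,0,-105,255]
  ],
  "newtons": 40
}}

```text
time: 5.1
eef_pos: [0.5806, 0.2618, 0.0272]
tcp_rot: [0.596, -0.382, -0.592, -0.386]
contact_force: [-1.2, -0.0, 5.0]
opening: 0.47
```

```bash
python3 st.py; python3 pic.py cl1b 130 240
python3 - <<'E'
from h import *
r=np.load("scene_cl1b.npz")
I=r["color"]
import cv2
cv2.imwrite("pics/cl1bc.png",cv2.resize(I[100:220,310:450,::-1],None,fx=5,fy=5,interpolation=cv2.INTER_CUBIC))
E
```

```text
5.1 [0.5806 0.2618 0.0272] jaw 114.20888259934698 xax [ 0.0073  0.0011 -1.    ] [-1.1569 -0.0114  4.9774] 0.4697468392867102 [ 0.2649  0.3852  1.7872 -0.0011  0.9618 -1.7278]
```

View pics/cl1bc.png

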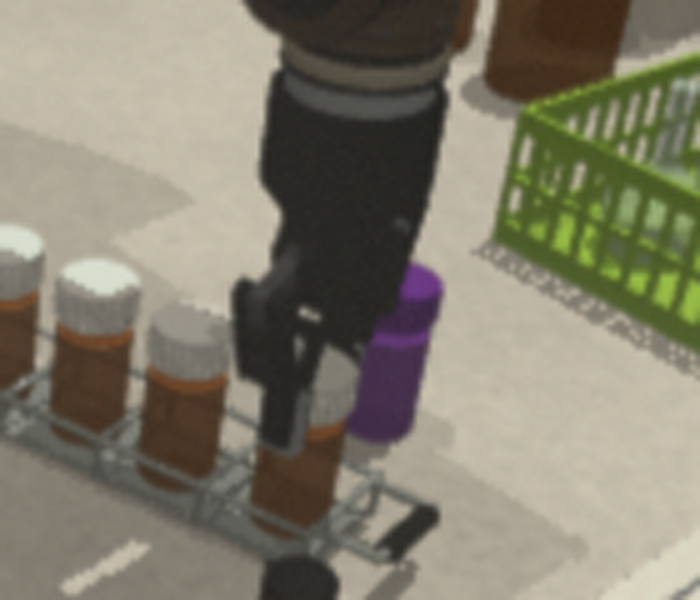

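Emit:
{"api": "move_arm", "payload": {
  "commands": [
    [0,0,0,0,0,10,255],
    [0,0,0,0,0,30,255],
    [0,0,0,0,0,60,255],
    [0,0,0,0,0,90,255],
    [0,0,0,0,0,110,255],
    [0,0,0,0,0,120,255],
    [0,0,0,0,0,120,255]
  ]
}}

```text
time: 5.9
eef_pos: [0.5812, 0.262, 0.1487]
tcp_rot: [0.596, -0.382, -0.591, -0.386]
contact_force: [0.5, 0.1, -1.1]
opening: 0.469
```

```bash
python3 st.py; python3 pic.py li1 130 240
```

```text
5.9 [0.5812 0.262  0.1487] jaw 114.21128258214681 xax [ 0.0098  0.0017 -1.    ] [ 0.4697  0.0831 -1.1213] 0.4690509349701767 [ 0.265   0.242   1.7234 -0.001   1.1663 -1.728 ]
```

View pics/li1.png

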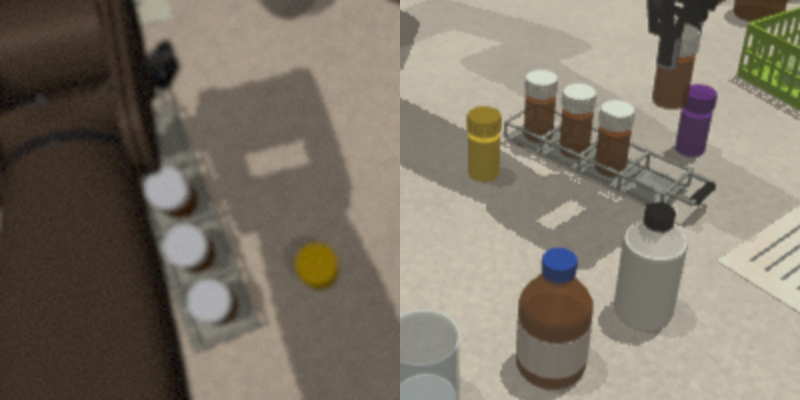

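Emit:
{"api": "move_arm", "payload": {
  "commands": [
    [0,0,-0.05,0,-20,0,255],
    [0,0,-0.12,0,-55,0,255],
    [0,0,-0.2,0,-97,0,255],
    [0,0,-0.29,0,-142,0,255],
    [0,0,-0.39,0,-190,0,255],
    [0,0,-0.49,0,-240,0,255],
    [0,0,-0.59,2,-290,0,255],
    [0,0,-0.69,3,-340,0,255],
    [0,0,-0.79,4,-390,0,255],
    [0,0,-0.88,5,-440,0,255],
    [0,0,-0.96,5,-485,0,255],
    [0,0,-1.02,5,-513,0,255]
  ]
}}

```text
time: 7.2
eef_pos: [0.583, -0.2543, 0.1432]
tcp_rot: [-0.33, 0.626, 0.328, 0.625]
contact_force: [1.2, 0.8, -1.0]
opening: 0.471
```

```bash
python3 st.py; python3 pic.py ca1 300 90
```

```text
7.2 [ 0.583  -0.2543  0.1432] jaw 55.45652201501849 xax [-0.0004 -0.0027 -1.    ] [ 1.2209  0.8298 -0.9616] 0.47063816622291116 [-0.5695  0.2495  1.7248 -0.0027  1.1661 -1.5363]
```

View pics/ca1.png

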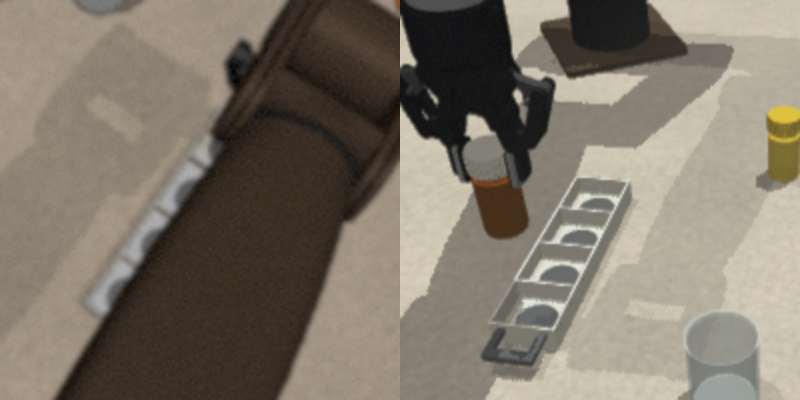

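Jar1 hangs upright in the grip above bay 1 (right panel (495,200); grey tab at (515,348)). I'll lower it to about 2 mm above the floor.

Emit:
{"api": "move_arm", "payload": {
  "commands": [
    [0,0,0,2,2,-20,255],
    [0,0,0,3,3,-50,255],
    [0,0,0,3,3,-80,255],
    [0,0,0,3,3,-100,255],
    [0,0,0,3,3,-110,255],
    [0,0,0,3,3,-115,255],
    [0,0,0,3,3,-117,255],
    [0,0,0,3,3,-117,255]
  ]
}}

```text
time: 8.1
eef_pos: [0.5868, -0.2521, 0.0271]
tcp_rot: [-0.331, 0.626, 0.328, 0.626]
contact_force: [-0.1, 0.1, -1.5]
opening: 0.47
```

```bash
python3 st.py; python3 pic.py lo1 300 90
```

```text
8.1 [ 0.5868 -0.2521  0.0271] jaw 55.476706283807374 xax [ 0.0011 -0.004  -1.    ] [-0.084   0.0728 -1.4668] 0.4695531307161029 [-0.5633  0.3912  1.7794 -0.0033  0.968  -1.5296]
```

View pics/lo1.png

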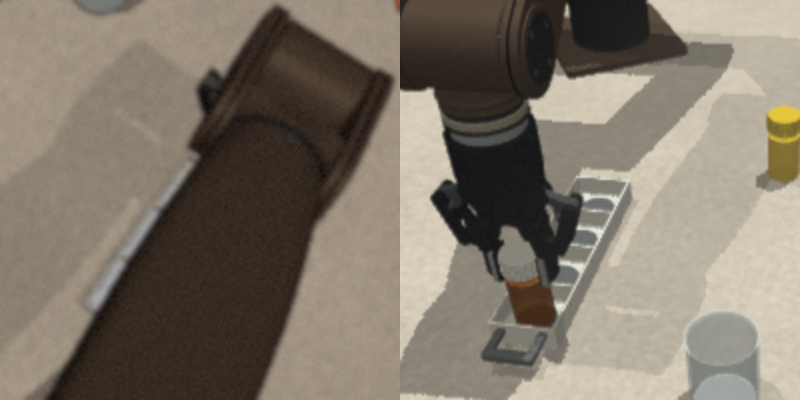

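Emit:
{"api": "move_arm", "payload": {
  "commands": [
    [0,0,0,-1,1,-2,255],
    [0,0,0,-1,1,-3,255],
    [0,0,0,-1,1,-3,255]
  ]
}}

```text
time: 8.5
eef_pos: [0.586, -0.2514, 0.0248]
tcp_rot: [-0.331, 0.626, 0.327, 0.626]
contact_force: [-0.3, 0.3, -0.6]
opening: 0.463
```

Emit:
{"api": "move_arm", "payload": {
  "commands": [
    [0,0,0,0,0,-1,110],
    [0,0,0,0,0,-1,90],
    [0,0,0,0,0,-1,50],
    [0,0,0,0,0,-1,0],
    [0,0,0,0,0,-1,0],
    [0,0,0,0,0,-1,0],
    [0,0,0,0,0,15,0],
    [0,0,0,0,0,45,0],
    [0,0,0,0,0,80,0],
    [0,0,0,0,0,110,0],
    [0,0,0,0,0,120,0]
  ]
}}

```text
time: 9.6
eef_pos: [0.5884, -0.2528, 0.1509]
tcp_rot: [-0.334, 0.624, 0.325, 0.627]
contact_force: [-0.4, -0.5, 0.3]
opening: 0.997
```

```bash
python3 st.py; python3 pic.py re1 300 90
```

```text
9.6 [ 0.5884 -0.2528  0.1509] jaw 55.47044834405829 xax [ 0.0097 -0.0094 -0.9999] [-0.3997 -0.5174  0.319 ] 0.9967032971219797 [-0.5628  0.2443  1.7165 -0.003   1.1676 -1.5298]
```

View pics/re1.png

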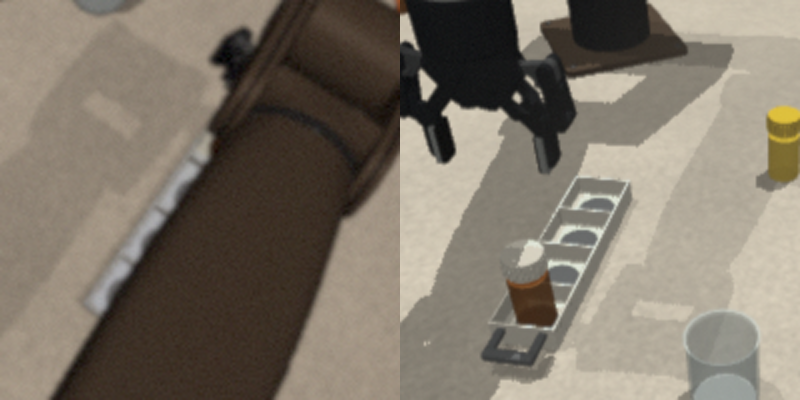

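Jar1 stands upright in bay 1. Now jar2, using a helper that computes the shift and turn.

```bash
cat > go.py <<'E'
import sys
from h import *
from plant import readout
np.set_printoptions(precision=4,suppress=True)
x,y,z,j=map(float,sys.argv[1:5]);s=readout.get_state()
X=np.array([0,0,-1.]);Z=np.array([np.cos(np.radians(j)),np.sin(np.radians(j)),0]);Y=np.cross(Z,X)
T=R.from_matrix(np.c_[X,Y,Z]);C=R.from_quat(s["tcp_rot"])
print("rotvec",(T*C.inv()).as_rotvec(),"shift",(np.array([x,y,z])-s["eef_pos"])*1000)
E
python3 go.py .522 .232 .15 114.2
```

```text
rotvec [0.0034 0.0098 1.0251] shift [-65.3287 484.224    2.1099]
```

Emit:
{"api": "move_arm", "payload": {
  "commands": [
    [0,0.001,0.06,-3,25,0,0],
    [0,0.002,0.14,-8,65,0,0],
    [0.001,0.003,0.24,-15,112,0,0],
    [0.001,0.004,0.34,-21,158,0,0],
    [0.001,0.004,0.44,-28,206,0,0],
    [0.002,0.005,0.54,-34,254,0,0],
    [0.002,0.006,0.64,-41,302,0,0],
    [0.002,0.007,0.74,-47,350,0,0],
    [0.003,0.008,0.84,-54,396,0,0],
    [0.003,0.009,0.93,-59,440,0,0],
    [0.003,0.01,0.99,-63,470,0,0],
    [0.003,0.01,1.025,-65,484,0,0]
  ]
}}

```text
time: 10.9
eef_pos: [0.5202, 0.2338, 0.1455]
tcp_rot: [-0.594, 0.384, 0.596, 0.382]
contact_force: [0.9, 0.1, -0.9]
opening: 0.997
```

```bash
python3 go.py .522 .232 .025 114.2;python3 pic.py ap2 130 240; python3 - <<'E'
from h import *
import cv2
r=np.load("top_ap2.npz");cv2.imwrite("pics/bays2.png",cv2.resize(r["color"][175:295,325:425,::-1],None,fx=5,fy=5,interpolation=cv2.INTER_CUBIC))
E
```

```text
rotvec [ 0.0011 -0.004  -0.0046] shift [   1.7777   -1.8243 -120.5309]
```

View pics/bays2.png

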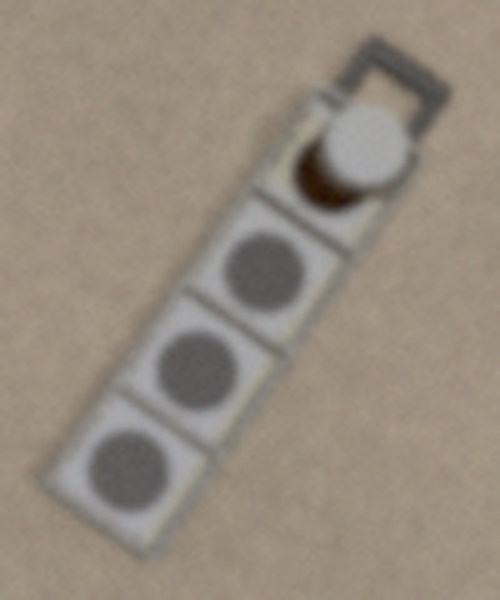

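View pics/ap2.png

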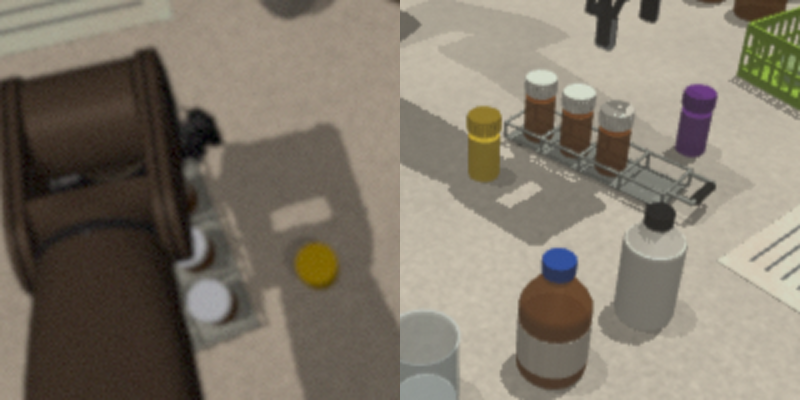

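```bash
cat > chk.py <<'E'
import sys
from h import *
t=np.load("top0.npz")
B=[atz(t,cr(p,(325,175)),.006)[:2] for p in [(332,175),(264,272),(197,371),(129,471)]]
B=np.array(B);v=B[0]-B[3];v/=np.linalg.norm(v);c=B.mean(0)
p=atz(t,cr(eval(sys.argv[1]),(325,175)),.094)[:2]-c
print("tray frame",p@v*1000,p@np.array([-v[1],v[0]])*1000)
E
python3 chk.py "(369,146)"
```

```text
tray frame 91.68354939081357 -0.7257549212179026
```

Emit:
{"api": "move_arm", "payload": {
  "commands": [
    [0,0,0,2,-2,-25,0],
    [0.001,-0.004,-0.004,2,-2,-60,0],
    [0.001,-0.004,-0.004,2,-2,-90,0],
    [0.001,-0.004,-0.004,2,-2,-110,0],
    [0.001,-0.004,-0.004,2,-2,-120,0],
    [0.001,-0.004,-0.004,2,-2,-120,0],
    [0.001,-0.004,-0.004,2,-2,-120,255],
    [0.001,-0.004,-0.004,2,-2,-120,255],
    [0.001,-0.004,-0.004,2,-2,-120,255],
    [0.001,-0.004,-0.004,2,-2,-120,255],
    [0.001,-0.004,-0.004,2,-2,-120,255],
    [0.001,-0.004,-0.004,2,-2,-120,255]
  ]
}}

```text
time: 12.2
eef_pos: [0.5241, 0.2312, 0.0277]
tcp_rot: [0.594, -0.384, -0.592, -0.385]
contact_force: [-1.9, 0.1, 5.0]
opening: 0.474
```

Jar1 measures (91.7, -0.7) mm in the tray frame, which is good. Jar2 is gripped (opening 0.474). Lifting.

Emit:
{"api": "move_arm", "payload": {
  "commands": [
    [0,0,0,0,0,10,255],
    [0,0,0,0,0,30,255],
    [0,0,0,0,0,60,255],
    [0,0,0,0,0,90,255],
    [0,0,0,0,0,110,255],
    [0,0,0,0,0,120,255],
    [0,0,0,0,0,120,255]
  ]
}}

```text
time: 12.9
eef_pos: [0.5248, 0.2313, 0.1492]
tcp_rot: [0.595, -0.383, -0.592, -0.386]
contact_force: [0.1, 0.7, -0.3]
opening: 0.468
```

```bash
python3 st.py; python3 go.py .535 -.2155 .147 55.8
```

```text
12.9 [0.5248 0.2313 0.1492] jaw 114.125917916534 xax [ 0.0063  0.0009 -1.    ] [ 0.0752  0.7417 -0.3264] 0.468004912001294 [ 0.2386  0.1061  1.8785 -0.0007  1.1506 -1.753 ]
rotvec [ 0.0024  0.0062 -1.018 ] shift [  10.1988 -446.8234   -2.1525]
```

Emit:
{"api": "move_arm", "payload": {
  "commands": [
    [0,0,-0.05,0,-18,0,255],
    [0,0.001,-0.12,1,-50,0,255],
    [0,0.001,-0.2,2,-88,0,255],
    [0,0.002,-0.29,3,-128,0,255],
    [0.001,0.002,-0.39,4,-170,0,255],
    [0.001,0.003,-0.49,5,-213,0,255],
    [0.001,0.004,-0.59,6,-256,0,255],
    [0.002,0.004,-0.69,7,-300,0,255],
    [0.002,0.005,-0.79,8,-343,0,255],
    [0.002,0.005,-0.88,9,-386,0,255],
    [0.002,0.006,-0.96,10,-424,0,255],
    [0.002,0.006,-1.018,10,-447,0,255]
  ]
}}

```text
time: 14.1
eef_pos: [0.5334, -0.218, 0.1469]
tcp_rot: [-0.329, 0.627, 0.33, 0.625]
contact_force: [-0.3, -0.0, -1.3]
opening: 0.468
```

```bash
python3 st.py; python3 go.py .535 -.2155 .0265 55.8
```

```text
14.1 [ 0.5334 -0.218   0.1469] jaw 55.50802978614493 xax [-0.003   0.0008 -1.    ] [-0.2885 -0.0222 -1.3361] 0.4678783057078203 [-0.5634  0.1202  1.8675 -0.001   1.1569 -1.5318]
rotvec [-0.0008 -0.003   0.0051] shift [   1.5589    2.4683 -120.3703]
```

Emit:
{"api": "move_arm", "payload": {
  "commands": [
    [0,-0.003,0.005,2,2,-20,255],
    [0,-0.003,0.005,2,2,-50,255],
    [0,-0.003,0.005,2,2,-80,255],
    [0,-0.003,0.005,2,2,-102,255],
    [0,-0.003,0.005,2,2,-113,255],
    [0,-0.003,0.005,2,2,-118,255],
    [0,-0.003,0.005,2,2,-121,255],
    [0,-0.003,0.005,2,2,-122,255],
    [0,-0.003,0.005,2,2,-122,255]
  ]
}}

```text
time: 15.0
eef_pos: [0.5362, -0.2164, 0.0259]
tcp_rot: [-0.331, 0.624, 0.331, 0.625]
contact_force: [-0.2, -0.8, -0.6]
opening: 0.469
```

```bash
python3 st.py; python3 go.py .535 -.2155 .0247 55.8;python3 pic.py lo2 300 90
```

```text
15.0 [ 0.5362 -0.2164  0.0259] jaw 55.80046567571452 xax [ 0.0016 -0.0003 -1.    ] [-0.1756 -0.8086 -0.6309] 0.4692020117682886 [-0.5593  0.2777  1.9316  0.0008  0.9307 -1.5337]
rotvec [ 0.0003  0.0016 -0.    ] shift [-1.1957  0.885  -1.2485]
```

View pics/lo2.png

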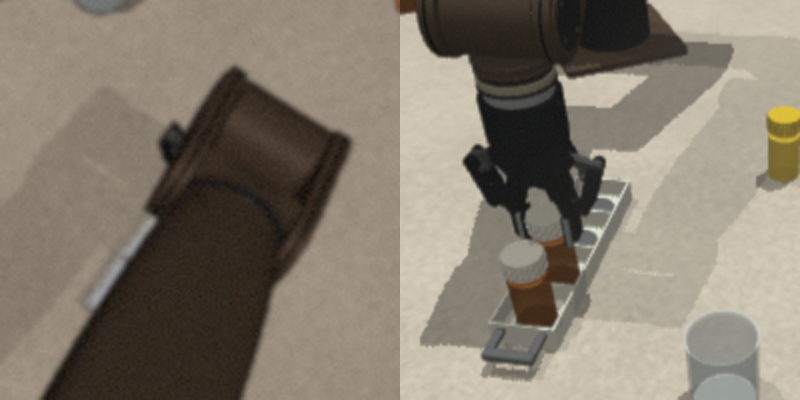

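Jar2 is in bay 2, just behind jar1 (jar1 at panel (527,285), jar2 at (555,240)). I'll lower the last millimetre, release and lift.

Emit:
{"api": "move_arm", "payload": {
  "commands": [
    [0,0.001,0,-1,1,-2,255],
    [0,0.001,0,-1,1,-2,110],
    [0,0.001,0,-1,1,-2,90],
    [0,0.001,0,-1,1,-2,50],
    [0,0.001,0,-1,1,-2,0],
    [0,0.001,0,-1,1,-2,0],
    [0,0.001,0,-1,1,-2,0],
    [0,0.001,0,-1,1,15,0],
    [0,0.001,0,-1,1,45,0],
    [0,0.001,0,-1,1,80,0],
    [0,0.001,0,-1,1,110,0],
    [0,0.001,0,-1,1,122,0]
  ]
}}

```text
time: 16.3
eef_pos: [0.5369, -0.2164, 0.1519]
tcp_rot: [-0.333, 0.624, 0.329, 0.626]
contact_force: [0.4, -0.4, 1.0]
opening: 1.002
```

```bash
python3 st.py; python3 go.py .4675 .212 .147 114.2
```

```text
16.3 [ 0.5369 -0.2164  0.1519] jaw 55.80613480750911 xax [ 0.0061 -0.0036 -1.    ] [ 0.4187 -0.3987  0.9854] 1.00244913777111 [-0.5584  0.1145  1.8639  0.0002  1.1561 -1.5325]
rotvec [0.0002 0.0074 1.0192] shift [-69.4391 428.4211  -4.927 ]
```

Emit:
{"api": "move_arm", "payload": {
  "commands": [
    [0,0.001,0.06,-4,22,0,0],
    [0,0.001,0.14,-9,58,0,0],
    [0,0.002,0.24,-16,100,0,0],
    [0,0.003,0.34,-23,142,0,0],
    [0,0.003,0.44,-30,185,0,0],
    [0,0.004,0.54,-36,227,0,0],
    [0,0.005,0.64,-43,268,0,0],
    [0,0.005,0.74,-50,310,0,0],
    [0,0.006,0.84,-57,352,0,0],
    [0,0.007,0.93,-63,390,-2,0],
    [0,0.007,0.99,-67,415,-4,0],
    [0,0.007,1.019,-69,428,-5,0]
  ]
}}

```text
time: 17.5
eef_pos: [0.4651, 0.2138, 0.1446]
tcp_rot: [-0.594, 0.383, 0.596, 0.382]
contact_force: [0.4, -0.2, -1.0]
opening: 1.001
```

```bash
python3 st.py; python3 go.py .4675 .212 .025 114.2;python3 pic.py ap3 130 240; python3 - <<'E'
from h import *
import cv2
r=np.load("top_ap3.npz");cv2.imwrite("pics/bays3.png",cv2.resize(r["color"][175:295,325:425,::-1],None,fx=5,fy=5,interpolation=cv2.INTER_CUBIC))
E
```

```text
17.5 [0.4651 0.2138 0.1446] jaw 114.53057811495476 xax [-0.0036 -0.0005 -1.    ] [ 0.4237 -0.2282 -0.9833] 1.001025255096025 [ 0.2322 -0.0218  2.0198  0.0004  1.1472 -1.7669]
rotvec [ 0.0005 -0.0036 -0.0058] shift [   2.3638   -1.7711 -119.6409]
```

View pics/bays3.png

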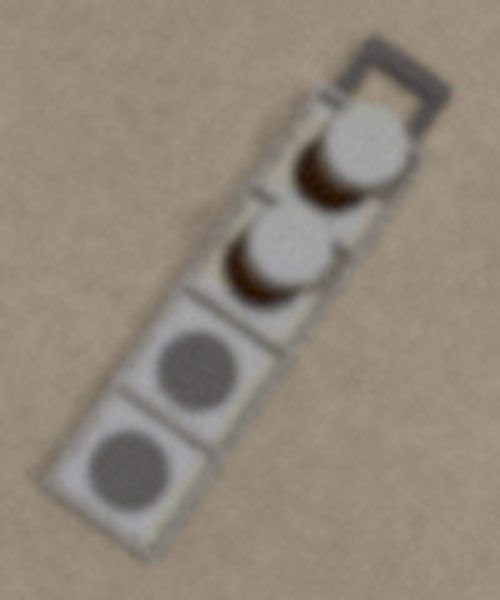

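View pics/ap3.png

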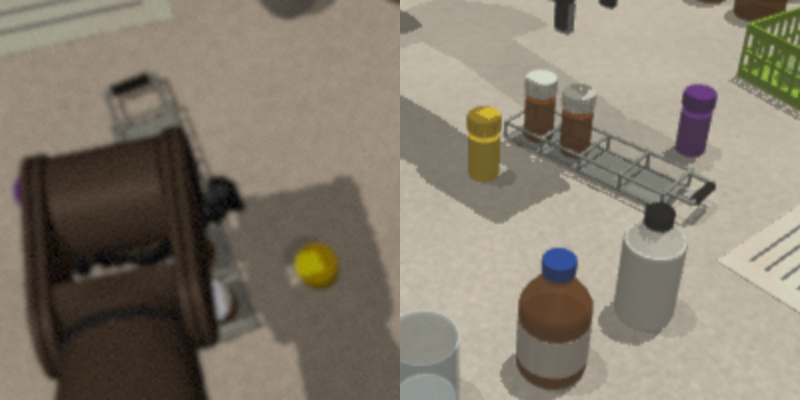

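Jars 1 and 2 stand in bays 1 and 2. Jar3 is the right-hand jar of the two left in the rack, at panel (578,120). Descending to grasp it.

Emit:
{"api": "move_arm", "payload": {
  "commands": [
    [0,0,0,2,-2,-25,0],
    [0,-0.004,-0.006,2,-2,-60,0],
    [0,-0.004,-0.006,2,-2,-90,0],
    [0,-0.004,-0.006,2,-2,-110,0],
    [0,-0.004,-0.006,2,-2,-119,0],
    [0,-0.004,-0.006,2,-2,-119,0],
    [0,-0.004,-0.006,2,-2,-119,255],
    [0,-0.004,-0.006,2,-2,-119,255],
    [0,-0.004,-0.006,2,-2,-119,255],
    [0,-0.004,-0.006,2,-2,-119,255],
    [0,-0.004,-0.006,2,-2,-119,255],
    [0,-0.004,-0.006,2,-2,-119,255]
  ]
}}

```text
time: 18.8
eef_pos: [0.4692, 0.2112, 0.0276]
tcp_rot: [0.594, -0.384, -0.592, -0.386]
contact_force: [-1.5, 1.1, 6.1]
opening: 0.468
```

```bash
python3 st.py;python3 chk.py "(288,244)"
```

```text
18.8 [0.4692 0.2112 0.0276] jaw 114.0484892408405 xax [ 0.0037  0.0001 -1.    ] [-1.524   1.1128  6.1154] 0.46778305875603404 [ 0.2261  0.1467  2.0864 -0.001   0.9048 -1.7638]
tray frame 29.19342324183821 4.69864227283595
```

Emit:
{"api": "move_arm", "payload": {
  "commands": [
    [0,0,0,0,0,10,255],
    [0,0,0,0,0,30,255],
    [0,0,0,0,0,60,255],
    [0,0,0,0,0,90,255],
    [0,0,0,0,0,110,255],
    [0,0,0,0,0,120,255],
    [0,0,0,0,0,120,255]
  ]
}}

```text
time: 19.5
eef_pos: [0.4699, 0.2114, 0.1491]
tcp_rot: [0.595, -0.383, -0.591, -0.386]
contact_force: [0.3, -0.2, -0.9]
opening: 0.47
```

```bash
python3 st.py; python3 go.py .4835 -.181 .147 55.8; python3 pic.py li3 130 240
```

```text
19.5 [0.4699 0.2114 0.1491] jaw 114.0562969661142 xax [ 0.0066  0.0006 -1.    ] [ 0.2858 -0.2077 -0.8775] 0.4701943718077813 [ 0.2261 -0.0253  2.0146 -0.001   1.1458 -1.7641]
rotvec [ 0.0028  0.0063 -1.0168] shift [  13.5905 -392.3807   -2.0904]
```

View pics/li3.png

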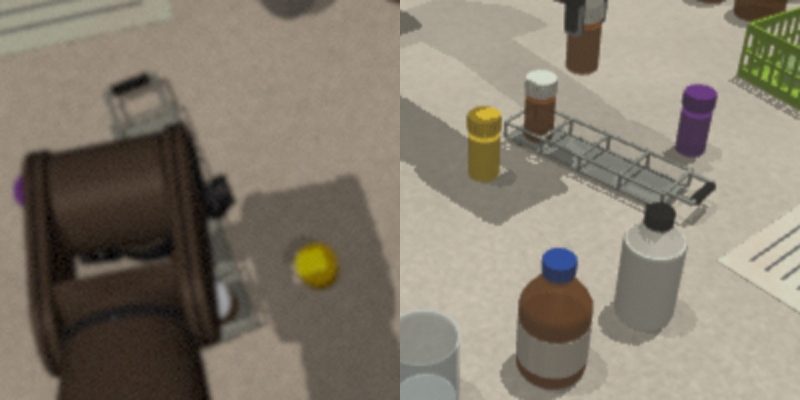

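Emit:
{"api": "move_arm", "payload": {
  "commands": [
    [0,0,-0.05,1,-16,0,255],
    [0,0.001,-0.12,2,-44,0,255],
    [0,0.001,-0.2,3,-76,0,255],
    [0,0.002,-0.29,4,-112,0,255],
    [0.001,0.002,-0.39,5,-150,0,255],
    [0.001,0.003,-0.49,7,-188,0,255],
    [0.001,0.004,-0.59,8,-226,0,255],
    [0.002,0.004,-0.69,9,-264,0,255],
    [0.002,0.005,-0.79,11,-302,0,255],
    [0.003,0.005,-0.88,12,-338,0,255],
    [0.003,0.006,-0.96,13,-371,0,255],
    [0.003,0.006,-1.017,14,-392,0,255]
  ]
}}

```text
time: 20.8
eef_pos: [0.481, -0.1827, 0.1443]
tcp_rot: [-0.327, 0.627, 0.332, 0.625]
contact_force: [0.4, 0.5, -0.1]
opening: 0.473
```

```bash
python3 st.py; python3 go.py .4835 -.181 .025 55.8
```

```text
20.8 [ 0.481  -0.1827  0.1443] jaw 55.5154890116366 xax [-0.0063  0.0051 -1.    ] [ 0.4411  0.453  -0.1324] 0.4731581505508225 [-0.5608 -0.0124  2.0113  0.001   1.1508 -1.5302]
rotvec [-0.0051 -0.0063  0.005 ] shift [   2.4745    1.6775 -119.2729]
```

Emit:
{"api": "move_arm", "payload": {
  "commands": [
    [-0.005,-0.006,0.005,2,2,-20,255],
    [-0.005,-0.006,0.005,2,2,-50,255],
    [-0.005,-0.006,0.005,2,2,-80,255],
    [-0.005,-0.006,0.005,2,2,-102,255],
    [-0.005,-0.006,0.005,2,2,-112,255],
    [-0.005,-0.006,0.005,2,2,-117,255],
    [-0.005,-0.006,0.005,2,2,-119,255],
    [-0.005,-0.006,0.005,2,2,-120,255],
    [-0.005,-0.006,0.005,2,2,-120,255]
  ]
}}

```text
time: 21.7
eef_pos: [0.4838, -0.1811, 0.0253]
tcp_rot: [-0.331, 0.625, 0.33, 0.625]
contact_force: [0.2, 0.1, -1.4]
opening: 0.469
```

```bash
python3 st.py; python3 go.py .4835 -.181 .0243 55.8;python3 pic.py lo3 300 90
```

```text
21.7 [ 0.4838 -0.1811  0.0253] jaw 55.806981295853305 xax [ 0.0014 -0.001  -1.    ] [ 0.1649  0.1041 -1.374 ] 0.4692977734928868 [-0.5547  0.156   2.081  -0.0002  0.9029 -1.5286]
rotvec [ 0.001   0.0014 -0.0001] shift [-0.3084  0.1039 -1.0076]
```

View pics/lo3.png

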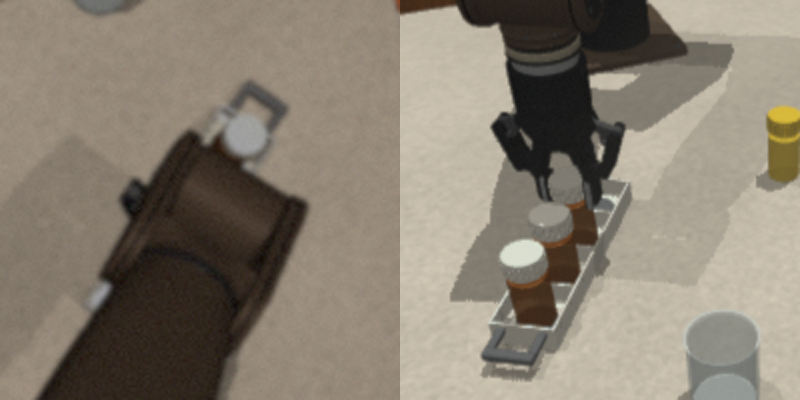

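Jar3 is inside bay 3 and still hanging (force -1.4 N is about its weight). I'll lower it a little more.

Emit:
{"api": "move_arm", "payload": {
  "commands": [
    [0,0,0,0,0,-2,255],
    [0,0,0,0,0,-3,255],
    [0,0,0,0,0,-3,255]
  ]
}}

```text
time: 22.1
eef_pos: [0.4848, -0.1816, 0.0246]
tcp_rot: [-0.332, 0.624, 0.33, 0.625]
contact_force: [-2.1, 1.6, 8.8]
opening: 0.467
```

Firm floor contact (+8.8 N). Releasing.

Emit:
{"api": "move_arm", "payload": {
  "commands": [
    [0,0,0,-1,0,0,110],
    [0,0,0,-1,0,0,90],
    [0,0,0,-1,0,0,50],
    [0,0,0,-1,0,0,0],
    [0,0,0,-1,0,0,0],
    [0,0,0,-1,0,0,0],
    [0,0,0,-1,0,15,0],
    [0,0,0,-1,0,45,0],
    [0,0,0,-1,0,80,0],
    [0,0,0,-1,0,110,0],
    [0,0,0,-1,0,122,0],
    [0,0,0,-1,0,122,0]
  ]
}}

```text
time: 23.3
eef_pos: [0.485, -0.1824, 0.1486]
tcp_rot: [-0.333, 0.624, 0.329, 0.626]
contact_force: [0.2, -0.7, 0.1]
opening: 1.001
```

```bash
python3 st.py; python3 go.py .4165 .187 .147 114.2
```

```text
23.3 [ 0.485  -0.1824  0.1486] jaw 55.81805455797847 xax [ 0.0064 -0.0042 -1.    ] [ 0.16   -0.7196  0.1266] 1.0011073536024813 [-0.5555 -0.0188  2.0093 -0.0002  1.1434 -1.5296]
rotvec [0.0006 0.008  1.019 ] shift [-68.5227 369.3693  -1.5518]
```

Emit:
{"api": "move_arm", "payload": {
  "commands": [
    [0,0,0.06,0,18,0,0],
    [0,0.001,0.14,0,48,0,0],
    [0,0.002,0.24,-2,84,0,0],
    [0,0.003,0.34,-5,120,0,0],
    [0,0.003,0.44,-10,156,0,0],
    [0,0.004,0.54,-16,193,0,0],
    [0,0.005,0.64,-24,230,0,0],
    [0,0.006,0.74,-34,267,0,0],
    [0,0.006,0.84,-46,304,0,0],
    [0,0.007,0.93,-57,337,0,0],
    [0,0.008,0.99,-64,358,0,0],
    [0,0.008,1.019,-68,369,0,0]
  ]
}}

```text
time: 24.5
eef_pos: [0.4149, 0.1878, 0.1461]
tcp_rot: [-0.593, 0.384, 0.595, 0.382]
contact_force: [-0.5, 0.3, -0.2]
opening: 1.001
```

```bash
python3 st.py; python3 go.py .4165 .187 .025 114.2;python3 pic.py ap4 130 240; python3 - <<'E'
from h import *
import cv2
r=np.load("top_ap4.npz");cv2.imwrite("pics/bays4.png",cv2.resize(r["color"][175:295,325:425,::-1],None,fx=5,fy=5,interpolation=cv2.INTER_CUBIC))
E
```

```text
24.5 [0.4149 0.1878 0.1461] jaw 114.40697304950459 xax [-0.0039 -0.0012 -1.    ] [-0.4712  0.2556 -0.2319] 1.0012159626097379 [ 0.202  -0.1603  2.1446 -0.0004  1.1613 -1.7947]
rotvec [ 0.0012 -0.0039 -0.0036] shift [   1.6234   -0.8254 -121.1006]
```

View pics/bays4.png

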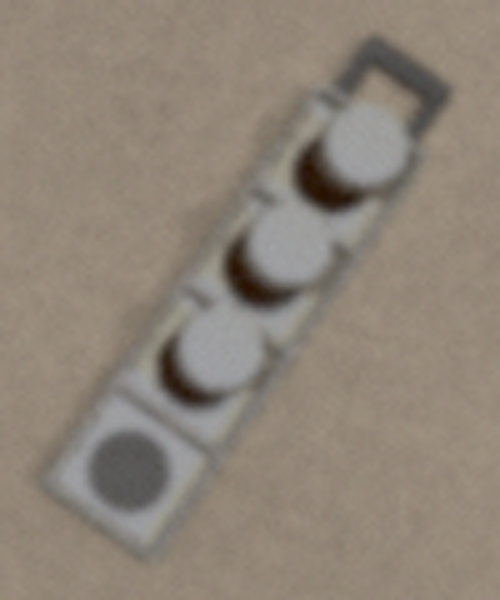

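View pics/ap4.png

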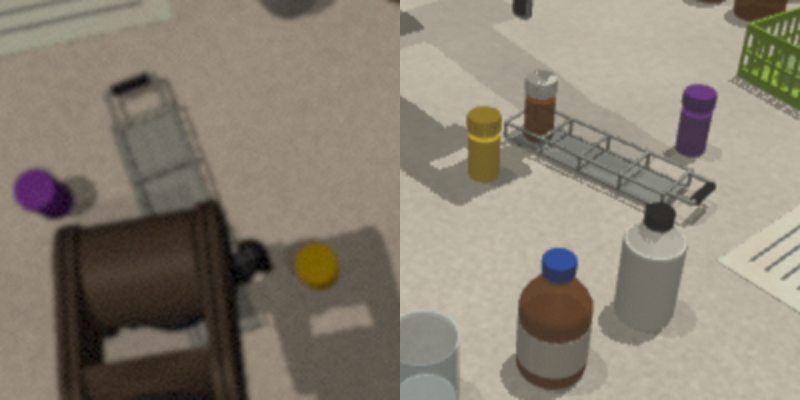

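Three jars stand in bays 1–3. Jar4 is the last one in the rack, at panel (541,100). Grasping it.

Emit:
{"api": "move_arm", "payload": {
  "commands": [
    [0,0,0,2,-1,-25,0],
    [0.001,-0.004,-0.004,2,-1,-60,0],
    [0.001,-0.004,-0.004,2,-1,-90,0],
    [0.001,-0.004,-0.004,2,-1,-110,0],
    [0.001,-0.004,-0.004,2,-1,-121,0],
    [0.001,-0.004,-0.004,2,-1,-121,0],
    [0.001,-0.004,-0.004,2,-1,-121,255],
    [0.001,-0.004,-0.004,2,-1,-121,255],
    [0.001,-0.004,-0.004,2,-1,-121,255],
    [0.001,-0.004,-0.004,2,-1,-121,255],
    [0.001,-0.004,-0.004,2,-1,-121,255],
    [0.001,-0.004,-0.004,2,-1,-121,255]
  ]
}}

```text
time: 25.8
eef_pos: [0.4188, 0.1866, 0.0271]
tcp_rot: [0.594, -0.384, -0.592, -0.386]
contact_force: [-0.7, 0.5, 5.7]
opening: 0.466
```

```bash
python3 st.py;python3 chk.py "(223,351)"
```

```text
25.8 [0.4188 0.1866 0.0271] jaw 114.08521854045225 xax [ 0.0036  0.0005 -1.    ] [-0.7221  0.5238  5.7467] 0.4657231207603968 [ 0.1975  0.0266  2.2183 -0.0003  0.8931 -1.7935]
tray frame -31.564150241738858 1.4652309767485758
```

Emit:
{"api": "move_arm", "payload": {
  "commands": [
    [0,0,0,0,0,10,255],
    [0,0,0,0,0,30,255],
    [0,0,0,0,0,60,255],
    [0,0,0,0,0,90,255],
    [0,0,0,0,0,110,255],
    [0,0,0,0,0,120,255],
    [0,0,0,0,0,120,255]
  ]
}}

```text
time: 26.5
eef_pos: [0.4195, 0.1867, 0.1485]
tcp_rot: [0.595, -0.383, -0.592, -0.386]
contact_force: [-0.2, -0.6, -1.2]
opening: 0.472
```

```bash
python3 st.py; python3 go.py .432 -.1463 .147 55.8
```

```text
26.5 [0.4195 0.1867 0.1485] jaw 114.09258325025971 xax [ 0.0065  0.0009 -1.    ] [-0.157  -0.5562 -1.1921] 0.47172456799123463 [ 0.1975 -0.161   2.1406 -0.0005  1.1554 -1.7936]
rotvec [ 0.0025  0.0064 -1.0174] shift [  12.4976 -333.0366   -1.5088]
```

Emit:
{"api": "move_arm", "payload": {
  "commands": [
    [0,0,-0.06,10,-15,0,255],
    [0,0.001,-0.14,24,-40,0,255],
    [0,0.001,-0.23,38,-70,0,255],
    [0,0.002,-0.32,46,-102,0,255],
    [0.001,0.002,-0.42,50,-134,0,255],
    [0.001,0.003,-0.52,50,-167,0,255],
    [0.001,0.004,-0.62,49,-200,0,255],
    [0.002,0.004,-0.71,45,-232,0,255],
    [0.002,0.005,-0.8,38,-262,0,255],
    [0.002,0.005,-0.89,28,-292,0,255],
    [0.002,0.006,-0.97,18,-318,0,255],
    [0.002,0.006,-1.017,12,-333,0,255]
  ]
}}

```text
time: 27.7
eef_pos: [0.4296, -0.1473, 0.1464]
tcp_rot: [-0.329, 0.626, 0.331, 0.625]
contact_force: [-0.5, 0.2, -1.5]
opening: 0.472
```

```bash
python3 st.py; python3 go.py .432 -.1463 .025 55.8; python3 pic.py ca4 300 90
```

```text
27.7 [ 0.4296 -0.1473  0.1464] jaw 55.58205048666452 xax [-0.0034  0.001  -1.    ] [-0.5007  0.1895 -1.4592] 0.47159632323340406 [-0.5537 -0.1642  2.1475 -0.0011  1.1617 -1.5234]
rotvec [-0.001  -0.0034  0.0038] shift [   2.402     0.989  -121.3553]
```

View pics/ca4.png

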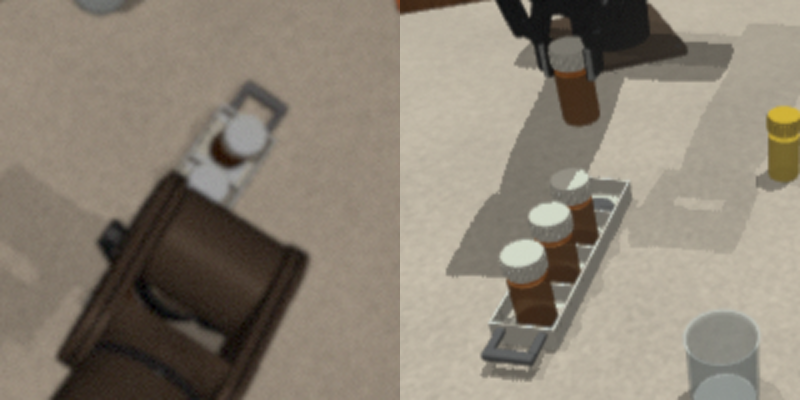

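Jar4 is held upright above bay 4, and the three placed jars stand in a row. Lowering.

Emit:
{"api": "move_arm", "payload": {
  "commands": [
    [-0.001,-0.003,0.004,2,1,-20,255],
    [-0.001,-0.003,0.004,2,1,-50,255],
    [-0.001,-0.003,0.004,2,1,-80,255],
    [-0.001,-0.003,0.004,2,1,-102,255],
    [-0.001,-0.003,0.004,2,1,-113,255],
    [-0.001,-0.003,0.004,2,1,-118,255],
    [-0.001,-0.003,0.004,2,1,-121,255],
    [-0.001,-0.003,0.004,2,1,-122,255],
    [-0.001,-0.003,0.004,2,1,-122,255]
  ]
}}

```text
time: 28.7
eef_pos: [0.4326, -0.1465, 0.0255]
tcp_rot: [-0.332, 0.624, 0.331, 0.625]
contact_force: [0.5, 0.2, -1.2]
opening: 0.47
```

```bash
python3 st.py; python3 go.py .432 -.1463 .0243 55.8;python3 pic.py lo4 300 90
```

```text
28.7 [ 0.4326 -0.1465  0.0255] jaw 55.8786359069776 xax [ 0.0015 -0.0011 -1.    ] [ 0.4777  0.1735 -1.2285] 0.4700810211440947 [-0.5492  0.027   2.2217 -0.0002  0.8911 -1.5244]
rotvec [ 0.0011  0.0015 -0.0014] shift [-0.6302  0.2338 -1.1648]
```

View pics/lo4.png

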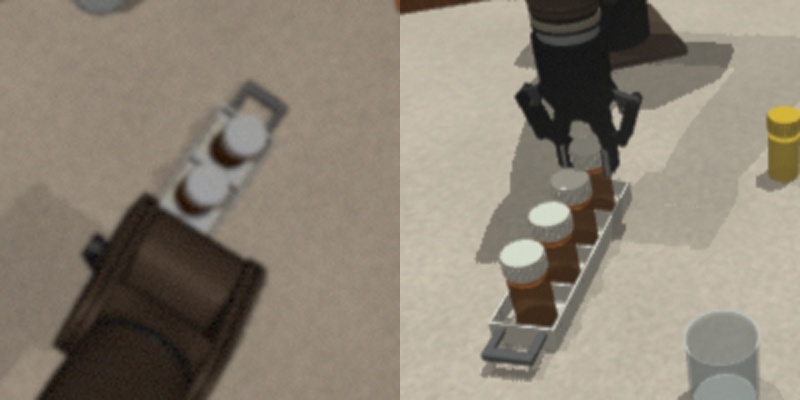

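Emit:
{"api": "move_arm", "payload": {
  "commands": [
    [0,0,0,-1,0,-2,255],
    [0,0,0,-1,0,-2,255]
  ]
}}

```text
time: 29.0
eef_pos: [0.4322, -0.147, 0.0242]
tcp_rot: [-0.332, 0.624, 0.33, 0.625]
contact_force: [0.9, 1.7, 0.7]
opening: 0.465
```

Emit:
{"api": "move_arm", "payload": {
  "commands": [
    [0,0,0,0,0,0,110],
    [0,0,0,0,0,0,90],
    [0,0,0,0,0,0,50],
    [0,0,0,0,0,0,0],
    [0,0,0,0,0,0,0],
    [0,0,0,0,0,0,0],
    [0,0,0,0,0,15,0],
    [0,0,0,0,0,45,0],
    [0,0,0,0,0,80,0],
    [0,0,0,0,0,110,0],
    [0,0,0,0,0,125,0]
  ]
}}

```text
time: 30.1
eef_pos: [0.4336, -0.1478, 0.1525]
tcp_rot: [-0.334, 0.623, 0.329, 0.626]
contact_force: [1.3, -0.1, -0.9]
opening: 1.0
```

Emit:
{"api": "move_arm", "payload": {
  "commands": [
    [0,0,0,10,30,0,0],
    [0,0,0,20,70,0,0],
    [0,0,0,30,110,0,0],
    [0,0,0,40,150,0,0],
    [0,0,0,40,190,0,0],
    [0,0,0,40,220,0,0],
    [0,0,0,40,230,0,0],
    [0,0,0,40,230,0,0]
  ]
}}

```text
time: 30.9
eef_pos: [0.4734, 0.0831, 0.1524]
tcp_rot: [-0.335, 0.623, 0.329, 0.626]
contact_force: [0.1, -0.2, 0.3]
opening: 1.001
```

```bash
python3 st.py; python3 pic.py fin 300 90; python3 - <<'E'
from h import *
import cv2
a=np.load("top_fin.npz")["color"][:,:,::-1];b=np.load("scene_fin.npz")["color"][:,:,::-1]
A=cv2.resize(a[175:295,325:425],(500,600),interpolation=cv2.INTER_CUBIC)
cv2.imwrite("pics/fin_top.png",A);cv2.imwrite("pics/fin_scene.png",b)
E
```

```text
30.9 [0.4734 0.0831 0.1524] jaw 56.01054287471024 xax [ 0.0073 -0.0048 -1.    ] [ 0.1044 -0.1727  0.256 ] 1.0009261588386742 [-0.035  -0.112   2.0898 -0.005   1.1563 -1.0106]
```

View pics/fin_top.png

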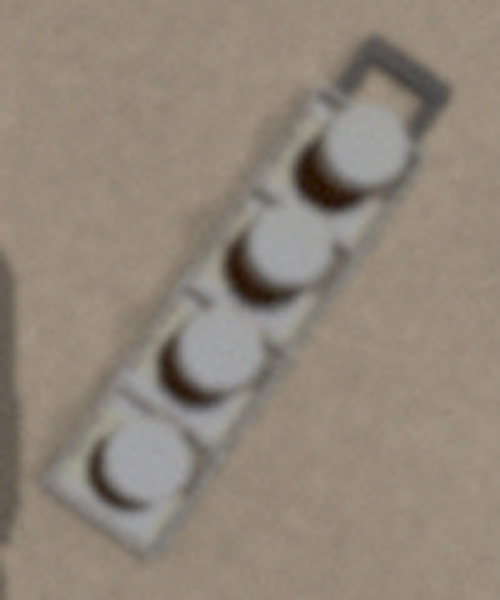

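View pics/fin_scene.png

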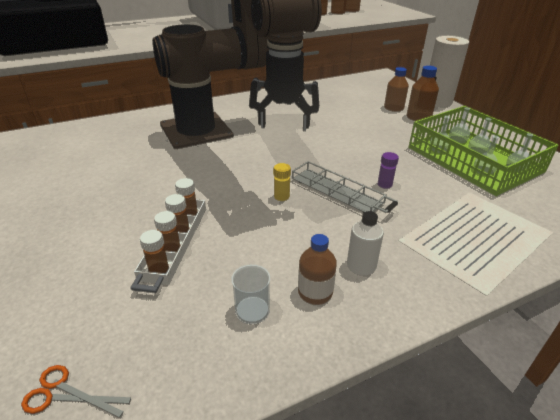

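```bash
for p in "(368,147)" "(289,244)" "(221,349)" "(149,460)"; do python3 chk.py "$p"; done; python3 - <<'E'
from h import *
r=np.load("top_fin.npz");s0=np.load("scene0.npz");s=np.load("scene_fin.npz")
for p in [(368,147),(289,244),(221,349),(149,460)]: print("cap z",dep(r,cr(p,(325,175)))[2])
for n,p in(("amber",(318,275)),("white",(365,250)),("beaker",(252,290))):
    u,v=p;a=s0["color"][v-40:v+40,u-30:u+30].astype(int);b=s["color"][v-40:v+40,u-30:u+30].astype(int);print(n,np.abs(a-b).mean())
E
```

```text
tray frame 90.99272295039805 -0.6018969681169593
tray frame 29.47178912846667 4.308743001141535
tray frame -31.324432164728496 2.7694253341697532
tray frame -94.64827655293576 1.210785463604834
cap z 0.09248678616232597
cap z 0.09289930453074025
cap z 0.09224711856735057
cap z 0.09313653153393608
amber 4.402430555555555
white 5.599513888888889
beaker 5.291666666666667
```

```bash
python3 -c "
from plant import ctrl
print(ctrl.sign_off())"
```

```text
the job is handed in; nothing more can be done
None
```

All four jars are upright in the white tray, in the same order counted from the handles as in the steel rack. I handed the job in at about 31 s of the 115 s allowed; sign-off reports no verdict.

**Final positions:** measured from the top camera, in the tray frame.

| Jar | x (mm) | y (mm) | Bay centre x (mm) |
|---|---|---|---|
| jar1 | 91 | -1 | 93 |
| jar2 | 29 | 4 | 31 |
| jar3 | -31 | 3 | -31 |
| jar4 | -95 | 1 | -93 |

- **Tolerance:** jar2 is the farthest off centre, at 4.3 mm against the 12 mm allowed.
- **Height:** the cap tops read z = 0.092–0.093 m, against 0.094 m expected for a jar standing on the bay floor.
- **Bystanders:** the reagent bottle, white bottle and beaker look unmoved in the before and after images, and the yellow and purple look-alikes are still where they were. The gripper is open and clear of everything.

**What disagreed:** the reported tool height did not match the cameras. The fingertips really sit about 32–35 mm higher than the reported TCP, so my first grasp on jar1 missed. The fingers shut on top of its cap with about 8 N on the tool, and the jar did not visibly move. I measured the offset from the depth images and corrected every later grasp and placement for it.

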